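# Set up the whetstone in its holder on the dining table

### The job

Set up for knife sharpening: first press the holder's sprung lever down until it catches and stays down by itself, then lift the whetstone off its sloping draining stand and lay it flat and lengthwise on the holder's bed between the two jaws, without dropping it. Finally turn the crank clockwise until the sliding jaw clamps the stone firmly against the fixed jaw, leaving the lever down and the lunch box, bottle, mug and spoon rest where they are.

Things in the scene. Friction and masses are not known exactly. Their poses are not given: they have to be found in the camera images.
- holder: Fixed whetstone holder: base plate 84 (x) by 345 mm (y), 14 mm thick, with an aluminium bed 34 mm wide, top 45 mm up. Origin: on the table under the bed's middle; y runs along the bed from crank end (-y) to lever end (+y). Fixed jaw, 60 wide, top at z 60: inner face at y +83 mm. Gear housing at y -150 to -230 mm, 64 wide, top at z 55. Beside the bed fingers can go down to z 16 mm.
- jaw: Sliding aluminium jaw, 60 wide, 18 long (holder y), 40 mm high, top 58 mm above the table. Origin: its centre; the clamping face is 9 mm from it towards holder +y. The face starts 167 to 170 mm from the fixed jaw's (the stone is 150 mm long) and moves only with the crank, 16 mm towards +y per turn.
- crank (a joint): Crank angle (rad) about its upright axis; grows clockwise seen from above, moving the jaw 2.55 mm per rad towards the stone. Starts at 0 to 1.2; limit 12.5. At 0 the arm points along the holder's -x. Friction holds it where left: about 5 N at the knob to turn. With the stone in place it stops when the jaw grips, at about 7.9.
- crank_axis (a point): Point on the crank's upright axis, at gripping height, 90 mm above the table; it is at x 0, y -190 mm in the holder's frame.
- crank_grip (a point): Middle of the crank's upright wooden knob, a free-spinning post 16 mm in diameter and 42 mm tall (66 to 108 mm above the table), 42 mm from the crank axis. This point is 90 mm above the table.
- lever (a joint): Angle (rad) of the sprung steel lever at the holder's +y end: 0 = raised 49 degrees above level, 0.86 = fully down, level (stop). A spring lifts it back to 0 if let go before about 0.66; beyond that it snaps over and a detent holds it near 0.86. About 7 N at the pad moves it.
- lever_pad (a point): Middle of the top face of the black press pad (40 wide, 28 mm long, 7 thick) at the lever's free end, 70 mm along the lever from its hinge. Raised it is about 87 mm above the table, down about 37 mm; it swings in an arc about the hinge, ending about 29 mm farther towards holder +y.
- lever_hinge (a point): Middle of the lever's level hinge line (parallel to the holder's x), 30 mm above the table, at y +106 mm in the holder's frame; the lever points from here to the holder's +y.
- stand: Fixed wooden draining stand with a sloping board 34 mm wide and 164 long that rises towards its +x by 0.56 rad (32 degrees), with a lip at the lower end. Origin: on the table under the middle of the slope; z up. The board's upper face is 68 mm up at the middle. Foot plate 150 by 90 mm, 10 mm thick.
- stone: Grey whetstone block, 150 long (its x), 52 wide (its y), 20 mm thick (its z), about 0.33 kg. Origin: centre of its underside. It starts on the sloping board of the stand, x up the slope, so its z axis leans 32 degrees from vertical towards the stand's -x; it overhangs the board by 9 mm at both long sides.
- lunchbox: Bystander: closed lunch box, 116 by 182 mm, 60 mm high, loose. Origin: centre of its underside.
- bottle: Bystander: steel thermal bottle, 68 mm in diameter, 200 mm tall, loose. Origin: centre of its underside.
- mug: Bystander: white mug, 82 mm in diameter plus handle, 90 mm tall, loose. Origin: centre of its underside.
- spoonrest: Bystander: bamboo spoon rest, a shallow tray 70 by 150 mm, 14 mm high, loose. Origin: centre of its underside.

How it is judged:
On the way, in this order (a step that is already met when the one before it is completed fails the run):
1. The lever is down (at least 0.76 rad) and stays there by itself, the TCP at least 50 mm away from its pad, the stone still on its stand (value of joint lever above 0.76 rad and distance between the grasp point and lever_pad above 0.05 m and distance of stone from where it was at the start of the episode below 0.02 m), for 0.3 s.
2. The stone is lifted off its stand: at least 60 mm from where it was, and not touching the stand (distance of stone from where it was at the start of the episode above 0.06 m and contact force between stone and stand below 0.1 N), for 0.1 s.
3. The stone lies flat (3 degrees) and lengthwise (4 degrees) on the bed between the jaws, within 10 mm of the bed's centre line, let go by the fingers and not yet clamped (x of stone in the frame of holder between -0.01 and 0.01 m and z of stone in the frame of holder between 0.04 and 0.049 m and angle between stone's own z axis and vertical below 0.06 rad and angle between the x axis of stone and the y axis of holder, either way round below 0.07 rad and contact force between the fingers and stone below 0.1 N and contact force between jaw and stone below 5 N and y of stone in the frame of holder between -0.02 and 0.02 m), for 0.2 s.
4. The crank has been turned so far that the sliding jaw presses on the stone with more than 10 N (x of stone in the frame of holder between -0.01 and 0.01 m and z of stone in the frame of holder between 0.04 and 0.049 m and angle between stone's own z axis and vertical below 0.06 rad and angle between the x axis of stone and the y axis of holder, either way round below 0.07 rad and contact force between jaw and stone above 10 N), for 0.2 s.
At the end, for the whole second after the job is handed in: Lever held down by its detent (over 0.76 rad). Stone at rest on the bed, flat within 3 and lengthwise within 4 degrees, within 10 mm of the bed's centre line, its end home against the fixed jaw (within 4 mm); the sliding jaw alone presses it with over 10 N; fingers off (all of step 4 and contact force between the fingers and stone below 0.1 N and value of joint lever above 0.76 rad and y of stone in the frame of holder between 0.003 and 0.012 m and linear speed of stone below 0.02 m/s); the robot touches nothing.
It fails at once if The lunch box, bottle, mug or spoon rest is moved by more than 20 mm (distance of any of lunchbox, bottle, mug, spoonrest from where it was at the start of the episode above 0.02 m).
It fails at once if The stone is dropped or thrown: it moves faster than 0.45 m/s while the fingers do not hold it (a fall of about 10 mm) (linear speed of stone above 0.45 m/s and contact force between the fingers and stone below 0.1 N).
It also fails if it takes over 66 s, if anything falls off the work surface, if the arm or the gripper's body presses on something with over 40 N, if the wrist force passes 120 N, or if a joint passes its speed limit or range.

### The arm

A 6-joint arm with a two-finger parallel gripper is mounted at the origin on the work surface. World frame = base frame: x ahead of the robot, y to its left, z up, the work surface at z = 0. Lengths are in m, angles in rad, forces in N, time in s.
With the tool pointing down it reaches from about 0.35 to 0.775 m from the base axis. Payload 5.5 kg.
Tool frame: the origin (TCP) lies between the finger pads, 19 mm behind the fingertips; this is the grasp point; z points along the fingers, y is the line along which they close (so a half turn about z gives the same grasp; the last joint's range is limited). The gripper opens to 85 mm and grips with 20 to 120 N. Pads are 22 mm wide; open, the fingers measure 114 mm over their backs; the gripper's body (76 mm by 85 mm) begins 54 mm behind the grasp point. The pads swing forward as they close: fully open they stand 13 mm farther back than shut.
Start: joints at [-1.299, 0.313, 0.046, 1.304, 0, 1.431], TCP at [0.23, -0.527, 0.25] pointing down, gripper open.
Joint ranges: [-2.76, 2.76], [-0.86, 1.69], [-1.03, 1.26], [-2.2, 2.34], [-1.47, 1.5], [-3.14, 3.14]. Speed limits (rad/s): [2.57, 2.57, 3.14, 3.14, 3.14, 3.14].

### API

Orientations are given as a unit quaternion [w, x, y, z].
In Python, from cell import arm, camera, camera_params gives the robot as it stands. The module is installed in compiled form; this text tells all that it offers.
- The arm moves only by the shell command python3 -m inch 'ROWS' [FORCE]. ROWS is a JSON object of lists of equal length, an entry for each row: "grip": the closure, from -1 (fully open) to 1 (shut); "offset": the shift along the tool's x, y, z in mm, a list of three; "spin": the turn about the tool's z in degrees. A call has 1 to 20 rows; each row shifts and turns the commanded pose from where the row before left it, along the tool's axes as they then stand; what a row does not reach is not made up. A row lasts 1/8 s, in which the tool goes at most 62.5 mm and 10.7 degrees, less where a joint would pass 70% of its speed; a pose out of reach is approached as far as the arm can. A call is refused whole if a number of a shift passes 62.5 or a number of a turn 10.7, either way. A call with a gripper value outside its range is refused whole. The fingers move at their own pace and stop on an object; FORCE is the grip in N (left out, the last holds). Time passes only in rows, so rows that do not move let the fingers close. It gives the time, the measured TCP pose, the force, the opening and the grip force at its end, in the units of the state.
- arm.state(): the state, without advancing time (a new reading comes with each control period).
- camera(name): name is "scene" or "top"; returns (picture, depth): 384x512x3 uint8, red, green, blue; 384x512 float32, m along the optical axis (not along the pixel's ray), 0 where there is no reading.
- camera_params(name): a dict with "intrinsics" (3x3 intrinsics, pixels), "dist" ([k1, k2, p1, p2, k3] as OpenCV has them; the pictures are not rectified), "T" (4x4, takes a point from camera to world coordinates). Camera axes: x right, y down, z forward; pixel columns grow to the right and rows downward; lengths in m; the calibration is good to about 2 mm. A picture is of the moment at which its call begins. camera_params takes no time and is no camera call.
- arm.job_done(): hands the job in; it is judged then, once.
The state is a dict: "t": time; "joint_pos": joint angles; "qvel": joint speeds; "joint_torque": joint torques, N m; "eef_pos": TCP position; "tcp_rot": TCP orientation; "contact_force": force on the tool from outside, world axes, zero at the start; "wrist_torque": the same for the moment, N m; "finger_gap": finger opening in m; "finger_force": force on a finger pad.
Only numpy, scipy, OpenCV 4.12 (cv2) and the standard library are available. Lean on these libraries where they do the work, as an engineer would, in place of code of your own. Each camera call takes 0.05 s, during which the arm holds its last target. There are 200 camera calls.

## Working session

There is one attempt and no reset: what is moved stays moved. The work goes in short steps, Python scripts to look and compute and a shell command to move; the robot and the scene stay as the last step left them, time stands still between calls to the robot, and variables do not carry over. Pictures are saved under pics/ and viewed, at most 10 in all, crops included, and the job is handed in when it is done.

```bash
mkdir -p pics; cat > h.py <<'E'
import numpy as np, cv2
from cell import arm, camera, camera_params
def cloud(name, save=None):
    im,d=camera(name); p=camera_params(name); K=np.array(p["intrinsics"]);T=np.array(p["T"])
    h,w=d.shape; u,v=np.meshgrid(np.arange(w),np.arange(h))
    n=cv2.undistortPoints(np.stack([u,v],-1).reshape(-1,1,2).astype(float),K,np.array(p["dist"])).reshape(h,w,2)
    P=np.concatenate([n*d[...,None],d[...,None]],-1)@T[:3,:3].T+T[:3,3]
    P[d==0]=np.nan
    if save: cv2.imwrite("pics/"+save,cv2.cvtColor(im,cv2.COLOR_RGB2BGR))
    return im,P
E
python3 - <<'E'
from h import *
for n in("top","scene"):
    im,P=cloud(n,n+"0.png"); np.savez(n+"0.npz",im=im,P=P); print(camera_params(n)["T"])
s=arm.state();print(s["eef_pos"],s["tcp_rot"],s["t"],s["finger_gap"])
E
```

```text
[[-0.00663984 -0.98944461  0.14475939  0.41005107]
 [-0.99994556  0.00540436 -0.00892623 -0.04052692]
 [ 0.00804968 -0.14481078 -0.98942662  1.38541244]
 [ 0.          0.          0.          1.        ]]
[[-0.65810959  0.60585137 -0.44703008  1.11749059]
 [ 0.75282974  0.53879583 -0.37808257  0.39075896]
 [ 0.0117961  -0.58535731 -0.81068963  0.99979693]
 [ 0.          0.          0.          1.        ]]
[ 0.23003413 -0.52653767  0.24920501] [-7.95359368e-04  9.78873828e-01  2.04463673e-01 -5.63799965e-05] 0.1 0.0853222352938134
```

View pics/top0.png

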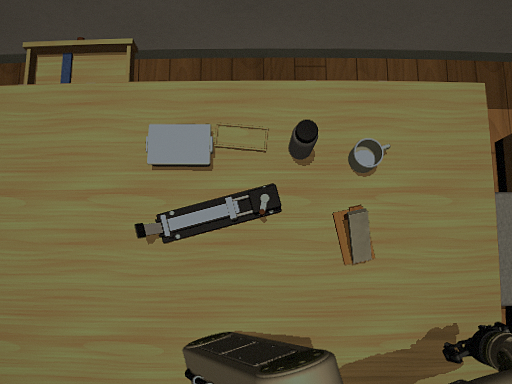

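View pics/scene0.png

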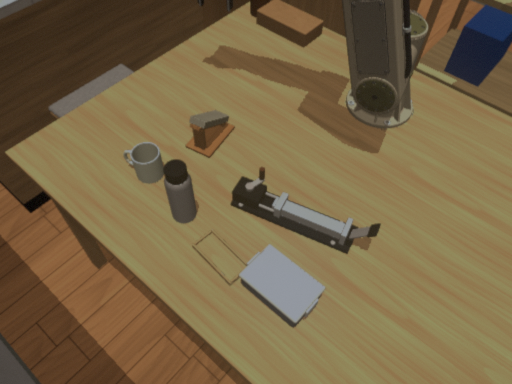

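Top view: the holder runs from the lever pad (141,230) to the crank housing (265,200), with its bed around (200,217) and the jaw at (232,208). The stone on its stand is at (360,237). The lunch box (180,145), spoon rest (243,137), bottle (304,138) and mug (367,154) lie behind them. The scene view agrees: the crank knob is at (262,174) and the raised pad at (374,230).

```bash
python3 - <<'E'
from h import *
def rect(Q):
    (c,s,a)=cv2.minAreaRect((Q[:,:2]*1000).astype(np.float32)); return np.round(c,1),np.round(s,1),round(a,2)
for n in("top","scene"):
    f=np.load(n+"0.npz"); im,P=f["im"],f["P"]; Z=P[...,2]; X=P[...,0];Y=P[...,1]
    print(n)
    tab=P[(np.abs(Z)<.01)&(X>.3)&(X<.4)&(abs(Y)<.2)]; print("table z",tab[:,2].mean(),len(tab))
    g=np.stack([X,Y],-1)
    # connected comps above table within work area
    m=((Z>.008)&(X>.22)&(X<.95)&(Y>-.5)&(Y<.6)).astype(np.uint8)
    k,l,st,_=cv2.connectedComponentsWithStats(m)
    for i in range(1,k):
        if st[i,4]<60: continue
        Q=P[l==i]; print(i,st[i],rect(Q),"zmax",np.nanmax(Q[:,2]).round(3), "zmed",np.median(Q[:,2]).round(3))
E
```

```text
top
table z -0.00012169152505545502 5162
30 [288 119  30  40 874] (array([ 736.3, -170.2]), array([62.9, 64.4]), 13.71) zmax 0.205 zmed 0.168
33 [ 145  123   68   44 2716] (array([742.2, 169.9]), array([184.9, 118.7]), 88.86) zmax 0.069 zmed 0.059
34 [214 122  54  30 394] (array([773.3,  -2.1]), array([150. ,  75.5]), 83.92) zmax 0.019 zmed 0.012
83 [349 138  42  35 640] (array([ 715.5, -358.3]), array([ 80.5, 104.8]), 50.17) zmax 0.096 zmed 0.059
137 [ 134  183  147   61 3933] (array([545. ,  84.6]), array([ 87.7, 394.1]), 14.53) zmax 0.114 zmed 0.042
155 [ 333  205   42   60 1579] (array([ 484.8, -318.8]), array([152.1,  89.3]), 11.61) zmax 0.127 zmed 0.071
246 [ 184  332  159   52 5953] (array([248.5, -14.5]), array([ 44.8, 275. ]), 12.44) zmax 0.784 zmed 0.651
247 [ 445  334   67   50 1452] (array([ 243.3, -410. ]), array([179.7,  45.7]), 89.68) zmax 0.718 zmed 0.527
scene
table z 0.0009557216637727926 3373
2 [ 342    0   59  114 5668] (array([240.8,  27.2]), array([ 32.1, 198.7]), 13.98) zmax 0.496 zmed 0.358
7 [ 185  110   50   47 1370] (array([ 489.9, -320.1]), array([154. ,  90.9]), 10.74) zmax 0.128 zmed 0.038
8 [ 123  142   73   81 2625] (array([ 721.8, -277.3]), array([283.3,  81.2]), 81.81) zmax 0.205 zmed 0.084
12 [ 231  167  150   86 4009] (array([549. ,  81.2]), array([ 87.6, 393.7]), 14.87) zmax 0.113 zmed 0.043
13 [ 192  229  133   98 4532] (array([750.5,  89.3]), array([128.2, 346.4]), 4.44) zmax 0.067 zmed 0.06
```

```bash
cat > m.py <<'E'
from h import *
def R2(a): return np.array([[np.cos(a),-np.sin(a)],[np.sin(a),np.cos(a)]])
def pct(a): return np.round(np.percentile(a,[1,99])*1000,1)
def holder(P,c0=(.547,.083),yaw=np.deg2rad(14.6)):
    Z=P[...,2]; H=(P[...,:2]-np.array(c0))@R2(yaw) # approx local coords about rect centre
    def show(nm,m):
        Q=H[m]; 
        if len(Q)<5: print(nm,len(Q));return
        c,s,a=cv2.minAreaRect((Q*1000).astype(np.float32)); print(nm,len(Q),"x",pct(Q[:,0]),"y",pct(Q[:,1]),"z",np.median(Z[m]).round(4),"rect",np.round(c,1),np.round(s,1),round(a,2))
    near=(abs(H[...,0])<.06)&(abs(H[...,1])<.21)
    show("all",near&(Z>.008)); show("base",near&(Z>.009)&(Z<.018)&(H[...,1]<.15))
    show("bed",near&(Z>.041)&(Z<.049)&(abs(H[...,0])<.025)&(H[...,1]>-.05)&(H[...,1]<.1))
    show("fixjaw",near&(Z>.055)&(Z<.066)&(H[...,1]>.08)&(H[...,1]<.14))
    show("jaw",near&(Z>.053)&(Z<.064)&(H[...,1]>-.11)&(H[...,1]<-.03))
    show("knob",near&(Z>.1)&(H[...,1]<-.05)); show("crankarm",near&(Z>.063)&(Z<.09)&(H[...,1]<-.1))
    show("pad",near&(Z>.03)&(H[...,1]>.165))
E
python3 - <<'E'
from m import *
for n in("top","scene"):
    f=np.load(n+"0.npz"); im,P=f["im"],f["P"]; Z=P[...,2]; X=P[...,0];Y=P[...,1]
    print(n); holder(P)
    m=(abs(X-.487)<.1)&(abs(Y+.319)<.075)&(Z>.03)&(np.ptp(im.astype(int),-1)<30); Q=P[m]
    for it in range(4):
        c=Q.mean(0); nv=np.linalg.svd(Q-c,full_matrices=False)[2][2]; nv*=np.sign(nv[2]); r=(Q-c)@nv; Q=Q[abs(r)<.004]
    # slope dir
    h=np.array([nv[0],nv[1],0]); u=-h/np.linalg.norm(h); e1=np.cross(nv,np.cross(u,nv)); e1/=np.linalg.norm(e1); e2=np.cross(nv,e1)
    L=np.c_[(Q-c)@e1,(Q-c)@e2]; cc,s,a=cv2.minAreaRect((L*1000).astype(np.float32))
    ctr=c+e1*cc[0]/1000+e2*cc[1]/1000
    print("stone n",len(Q),"tilt",np.degrees(np.arccos(nv[2])).round(1),"az up",np.degrees(np.arctan2(u[1],u[0])).round(2),"rect",np.round(s,1),round(a,1),"top ctr",ctr.round(4),"e1",e1.round(3))
E
```

```text
top
all 3938 x [-42.3  40.4] y [-190.8  191.5] z 0.0422 rect [-0.7  0.7] [396.6 108.3] 88.15
base 1419 x [-43.   41.4] y [-186.5  145.6] z 0.0134 rect [  5.9 -22.4] [343.2 101.6] 89.84
bed 576 x [-17.7  16.2] y [-48.4  98.5] z 0.0448 rect [-0.7 25. ] [ 34.6 149.6] 0.7
fixjaw 113 x [-30.9  27.3] y [116.2 130.5] z 0.06 rect [ -2.2 123.1] [14.8 59.7] 88.47
jaw 132 x [-29.7  27.9] y [-68.8 -51.1] z 0.0575 rect [ -0.3 -63.9] [59.5 25.8] 0.41
knob 29 x [-44.8 -31.4] y [-143.9 -129.7] z 0.1076 rect [ -38.3 -136.6] [13.1 13.1] 74.09
crankarm 97 x [-44.5  10.5] y [-165.6 -131.6] z 0.0665 rect [ -17.9 -148.2] [22.1 59.9] 70.27
pad 201 x [-21.7  16.9] y [165.8 197.9] z 0.0877 rect [ -2.7 182.3] [33.8 41. ] 86.5
stone n 687 tilt 31.6 az up 6.86 rect [152.8  51.5] 3.9 top ctr [ 0.4768 -0.3207  0.0846] e1 [0.846 0.102 0.523]
scene
all 4009 x [-38.4  43.4] y [-193.3  187.7] z 0.0427 rect [ 1.5 -2.2] [ 87.6 393.7] 0.27
base 1151 x [-40.6  44.5] y [-188.5  143.9] z 0.0145 rect [  1.6 -24.6] [ 87.6 343.2] 0.27
bed 624 x [-16.5  18.6] y [-48.5  98.5] z 0.0456 rect [ 1.  24.8] [ 37.  149.4] 0.92
fixjaw 112 x [-29.6  31.5] y [114.6 128.2] z 0.0604 rect [  1.  121.4] [62.3 13.8] 0.05
jaw 134 x [-27.2  32.2] y [-72.2 -53.8] z 0.0585 rect [  2.2 -63.1] [61.7 18.9] 0.78
knob 30 x [-40.6 -28.1] y [-146.8 -132.3] z 0.1087 rect [ -34.3 -139.5] [12.5 15. ] 0.45
crankarm 133 x [-37.2  13.2] y [-169.7 -132.9] z 0.0678 rect [ -13.2 -148.3] [24.  58.3] 55.7
pad 168 x [-18.9  19.8] y [165.6 194.6] z 0.0902 rect [  0.3 180. ] [40.8 29.3] 0.17
stone n 184 tilt 32.3 az up -10.23 rect [147.5  48.5] 18.2 top ctr [ 0.4819 -0.3183  0.0855] e1 [ 0.832 -0.15   0.535]
```

Both cameras agree to about 4 mm, so I average them. The holder origin is about (0.539, 0.114) with yaw about 15°, which puts the knob 42 mm from the crank axis (matches) and the jaw gap at 168 mm (matches). The crank starts near 0.49 rad. The stone's top centre is about (0.479, -0.320, 0.085), with upslope azimuth about 11°.

First move: spin to az 105°, go above the lever and shut the gripper.

```bash
cat > go.py <<'E'
import numpy as np,sys
from cell import arm
# usage: go.py x y z az(deg) [h]  -> remaining in tool axes (mm), spin; with h: x,y given in holder frame (mm)
O=np.array([.5392,.1144]);Y=np.deg2rad(15)
def hw(x,y): return O+np.array([np.cos(Y)*x-np.sin(Y)*y,np.sin(Y)*x+np.cos(Y)*y])/1000
s=arm.state();w,a,b,c=s["tcp_rot"];R=np.array([[1-2*(b*b+c*c),2*(a*b-w*c),2*(a*c+w*b)],[2*(a*b+w*c),1-2*(a*a+c*c),2*(b*c-w*a)],[2*(a*c-w*b),2*(b*c+w*a),1-2*(a*a+b*b)]])
az=np.degrees(np.arctan2(R[1,0],R[0,0])); p=np.array(s["eef_pos"])
d=p[:2]-O;print("t",s["t"],"p",p.round(4),"az",az.round(2),"holder xy mm",np.round([np.cos(Y)*d[0]*1000+np.sin(Y)*d[1]*1000,-np.sin(Y)*d[0]*1000+np.cos(Y)*d[1]*1000],1),"down",R[2,2].round(4),"F",np.round(s["contact_force"],1),"gap",round(s["finger_gap"],4),"ff",np.round(s["finger_force"],1),"j",np.round(s["joint_pos"],2))
if len(sys.argv)>4:
    x,y,z,t=map(float,sys.argv[1:5]); q=hw(x,y) if len(sys.argv)>5 else np.array([x,y])/1000
    v=np.array([*q,z/1000])-p; sp=-((t-az+180)%360-180); tr=np.deg2rad(t)
    print("now-axes",np.round(R.T@v*1000,1),"after-spin axes",np.round([np.cos(tr)*v[0]*1000+np.sin(tr)*v[1]*1000,np.sin(tr)*v[0]*1000-np.cos(tr)*v[1]*1000,-v[2]*1000],1),"spin",sp.round(1))
E
python3 -m inch '{"grip":[0,1,1,1,1,1,1,1],"offset":[[0,0,0],[0,0,0],[0,0,0],[0,0,0],[0,0,0],[0,0,0],[0,0,0],[0,0,0]],"spin":[-10.2,-10.2,-10.2,-10.2,-10.2,-10.2,-10.2,-10]}' 30
python3 go.py 0 147 145 105 h
```

```text
t: 1.1
eef_pos: [0.2301, -0.5267, 0.2495]
tcp_rot: [-0.0, 0.606, 0.795, 0.0]
contact_force: [0.7, -0.7, -0.4]
finger_gap: 0.0001
finger_force: 0.0
t 1.1 p [ 0.2301 -0.5267  0.2495] az 105.33 holder xy mm [-464.5 -539.2] down -1.0 F [ 0.7 -0.7 -0.4] gap 0.0001 ff 0.0 j [-1.3   0.31  0.05  1.3  -0.    0.  ]
now-axes [683.4 468.4 105.2] after-spin axes [686.2 464.5 104.5] spin 0.3
```

```bash

python3 -m inch '{"grip":[1,1,1,1,1,1,1,1,1,1,1,1,1,1,1,1,1],"offset":[[49,33,0],[49,33,0],[49,33,0],[49,33,0],[49,33,0],[49,33,0],[49,33,0],[49,33,0],[49,33,0],[49,33,0],[49,33,0],[49,33,0],[49,33,0],[46,39,0],[0,0,50],[0,0,40],[0,0,0]],"spin":[0,0,0,0,0,0,0,0,0,0,0,0,0,0,0,0,0]}' 30
python3 go.py 0 147 110 105 h
```

```text
t: 3.22
eef_pos: [0.5026, 0.2531, 0.1563]
tcp_rot: [-0.002, 0.609, 0.793, -0.003]
contact_force: [0.3, 0.4, 0.6]
finger_gap: -0.0005
finger_force: 0.0
t 3.225 p [0.5026 0.2531 0.1563] az 105.02 holder xy mm [  0.5 143.5] down -1.0 F [0.3 0.4 0.6] gap -0.0005 ff 0.0 j [ 0.32  0.34 -0.15  1.09 -0.    1.63]
now-axes [ 3.6 -0.2 46.3] after-spin axes [ 3.5 -0.5 46.3] spin 0.0
```

```bash
python3 - <<'E'
from m import *
im,P=cloud("scene","s1.png"); im,P=cloud("top","t1.png")
a=cv2.imread("pics/s1.png")[130:280,220:420];b=cv2.imread("pics/t1.png")[150:300,100:300]
cv2.imwrite("pics/c1.png",cv2.resize(np.hstack([a,b]),None,fx=2,fy=2,interpolation=cv2.INTER_CUBIC))
E
```

```text
(no output)
```

View pics/c1.png

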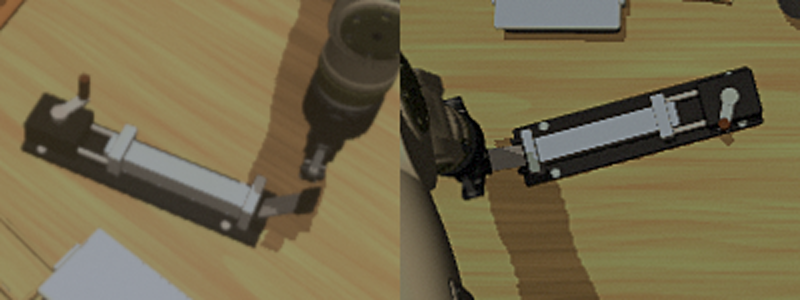

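The closed fingertip hangs just above the black pad: scene crop (312,175) over the pad at (310,200). Next I press along the arc.

```bash

python3 -m inch '{"grip":[1,1,1,1,1,1,1,1,1],"offset":[[4,0,23],[4,0,23],[7,0,12],[6,0,12],[5,0,12],[4,0,10],[3,0,8],[0,0,2],[0,0,0]],"spin":[0,0,0,0,0,0,0,0,0]}' 30
python3 go.py 0 176 56 105 h
```

```text
t: 4.45
eef_pos: [0.4968, 0.2855, 0.0578]
tcp_rot: [-0.0, 0.609, 0.793, -0.0]
contact_force: [-0.0, 0.4, 0.7]
finger_gap: -0.0002
finger_force: 0.0
t 4.45 p [0.4968 0.2855 0.0578] az 104.98 holder xy mm [  3.4 176.2] down -1.0 F [-0.   0.4  0.7] gap -0.0002 ff 0.0 j [ 0.38  0.44 -0.27  0.87 -0.    1.69]
now-axes [-0.2 -3.4  1.8] after-spin axes [-0.2 -3.4  1.8] spin -0.0
```

```bash

python3 -m inch '{"grip":[1,1,1],"offset":[[0,0,3],[0,0,2],[0,0,0]],"spin":[0,0,0]}' 30
python3 go.py 0 176 56 105 h
```

```text
t: 4.82
eef_pos: [0.4975, 0.2857, 0.0547]
tcp_rot: [0.001, 0.609, 0.793, 0.001]
contact_force: [-3.7, -1.2, 10.2]
finger_gap: -0.0
finger_force: 5.8
t 4.825 p [0.4975 0.2857 0.0547] az 104.98 holder xy mm [  4.  176.3] down -1.0 F [-3.7 -1.2 10.2] gap -0.0 ff 5.8 j [ 0.38  0.44 -0.27  0.86 -0.    1.69]
now-axes [-0.3 -4.  -1.3] after-spin axes [-0.3 -4.  -1.3] spin -0.0
```

The press bottomed out at TCP z 55 mm as expected (10 N). I retreat upwards with the gripper opening and check the lever stays down.

```bash

python3 -m inch '{"grip":[1,1,1,-1,-1,-1,-1],"offset":[[0,0,-40],[0,0,-50],[0,0,-50],[0,0,0],[-60,-10,0],[-60,-10,0],[0,0,0]],"spin":[0,0,0,0,0,0,0]}' 30
python3 go.py 484.6 -318.5 180 11
python3 - <<'E'
from m import *
for n in ("scene","top"):
    im,P=cloud(n); H=(P[...,:2]-np.array([.5392,.1144]))@R2(np.deg2rad(15)); Z=P[...,2]
    m=(abs(H[...,0])<.03)&(H[...,1]>.15)&(H[...,1]<.2)&(Z>.01)&(Z<.1)
    print(n,m.sum(),pct(H[m][:,0]),pct(H[m][:,1]),np.percentile(Z[m],[10,50,90]).round(4))
E
```

```text
t: 5.7
eef_pos: [0.5086, 0.161, 0.192]
tcp_rot: [-0.0, 0.611, 0.792, -0.001]
contact_force: [-0.0, 0.1, -0.1]
finger_gap: 0.0726
finger_force: 0.0
t 5.7 p [0.5086 0.161  0.192 ] az 104.66 holder xy mm [-17.5  52.9] down -1.0 F [-0.   0.1 -0.1] gap 0.0726 ff 0.0 j [ 0.16  0.26 -0.17  1.14 -0.    1.47]
now-axes [-457.8 -144.5   12.5] after-spin axes [-115.   466.1   12. ] spin 93.7
scene 220 [-18.   20.8] [150.7 193.6] [0.0341 0.0362 0.0386]Traceback (most recent call last):
  File "<stdin>", line 5, in <module>
  File "m.py", line 3, in pct
    def pct(a): return np.round(np.percentile(a,[1,99])*1000,1)
                                ~~~~~~~~~~~~~^^^^^^^^^^
    return _quantile_unchecked(
        a, q, axis, out, overwrite_input, method, keepdims, weights)
    return _ureduce(a,
                    func=_quantile_ureduce_func,
    ...<5 lines>...
                    overwrite_input=overwrite_input,
                    method=method)
    r = func(a, **kwargs)
    result = _quantile(arr,
                       quantiles=q,
    ...<2 lines>...
                       out=out,
                       weights=wgt)
    slices_having_nans = np.isnan(arr[-1, ...])
                                  ~~~^^^^^^^^^
IndexError: index -1 is out of bounds for axis 0 with size 0
```

Lever pad at z 36 mm, so it is down. Next, over the stone.

```bash

python3 -m inch '{"grip":[-1,-1,-1,-1,-1,-1,-1,-1,-1,-1,-1,-1,-1,-1,-1,-1,-1,-1],"offset":[[-57,-18,0],[-57,-18,0],[-57,-18,0],[-57,-18,0],[-57,-18,0],[-57,-18,0],[-57,-18,0],[-59,-18,0],[0,0,0],[0,0,0],[0,0,0],[0,0,0],[0,0,0],[0,0,0],[0,0,0],[0,0,0],[0,0,0],[0,0,0]],"spin":[0,0,0,0,0,0,0,0,10.4,10.4,10.4,10.4,10.4,10.4,10.4,10.4,10.4,0]}' 30
python3 go.py 484.6 -318.5 72 11
```

```text
t: 8.05
eef_pos: [0.489, -0.3137, 0.1924]
tcp_rot: [-0.0, 0.995, 0.101, -0.0]
contact_force: [-0.1, -0.1, 1.1]
finger_gap: 0.0855
finger_force: 0.0
t 8.05 p [ 0.489  -0.3137  0.1924] az 11.63 holder xy mm [-159.3 -400.5] down -1.0 F [-0.1 -0.1  1.1] gap 0.0855 ff 0.0 j [-0.71  0.35 -0.05  1.18  0.    2.23]
now-axes [ -5.2   3.9 120.4] after-spin axes [ -5.2   3.9 120.4] spin 0.6
```

```bash
python3 - <<'E'
from m import *
im,P=cloud("scene","s2.png"); im2,P2=cloud("top","t2.png")
a=cv2.imread("pics/s2.png")[60:210,120:320];b=cv2.imread("pics/t2.png")[150:300,260:460]
cv2.imwrite("pics/c2.png",cv2.resize(np.hstack([a,b]),None,fx=2,fy=2,interpolation=cv2.INTER_CUBIC))
E
```

```text
(no output)
```

View pics/c2.png

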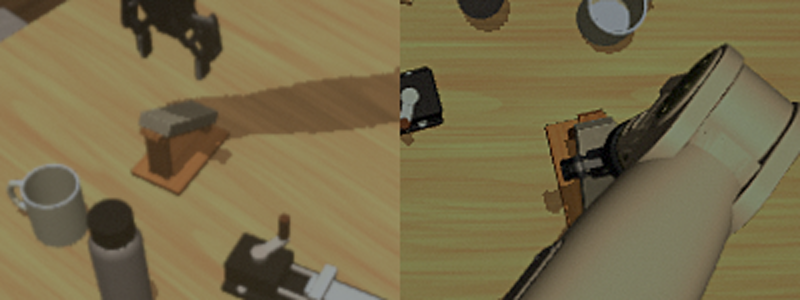

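The open fingers straddle the stone at the right orientation: scene crop shows the fingers at (140,45) and (205,70), with the stone at (178,118). I descend and grip.

```bash

python3 -m inch '{"grip":[-1,-1,-1,-1,-1],"offset":[[-5,4,0],[0,0,40],[0,0,40],[0,0,36],[0,0,4]],"spin":[0.6,0,0,0,0]}' 30
python3 go.py 484.6 -318.5 72 11
python3 -m inch '{"grip":[0.2,0.4,0.6,0.8,0.8],"offset":[[0,0,0],[0,0,0],[0,0,0],[0,0,0],[0,0,0]],"spin":[0,0,0,0,0]}' 30
python3 go.py 484.6 -318.5 72 11
```

```text
t: 8.78
eef_pos: [0.482, -0.3187, 0.0704]
tcp_rot: [-0.002, 0.996, 0.094, -0.002]
contact_force: [0.3, 1.3, 0.2]
finger_gap: 0.0853
finger_force: 0.0
t 8.775 p [ 0.482  -0.3187  0.0704] az 10.81 holder xy mm [-167.4 -403.5] down -1.0 F [0.3 1.3 0.2] gap 0.0853 ff 0.0 j [-0.72  0.44 -0.23  0.91 -0.    2.23]
now-axes [ 2.6  0.3 -1.6] after-spin axes [ 2.6  0.3 -1.6] spin -0.2
t: 9.4
eef_pos: [0.485, -0.3207, 0.0751]
tcp_rot: [0.001, 0.996, 0.094, 0.001]
contact_force: [-1.0, 0.9, 6.1]
finger_gap: 0.0516
finger_force: 33.2
t 9.4 p [ 0.485  -0.3207  0.0751] az 10.8 holder xy mm [-165.  -406.3] down -1.0 F [-1.   0.9  6.1] gap 0.0516 ff 33.2 j [-0.72  0.43 -0.23  0.91  0.    2.23]
now-axes [-0.  -2.3  3. ] after-spin axes [ 0.  -2.3  3.1] spin -0.2
```

```bash

python3 -m inch '{"grip":[0.8,0.8,0.8,0.8,0.8,0.8,0.8],"offset":[[0,0,-10],[0,0,-20],[0,0,-30],[0,0,-30],[0,0,-20],[0,0,0],[0,0,0]],"spin":[0,0,0,0,0,0,0]}' 30
python3 go.py 0 -4 180 105 h
python3 - <<'E'
from m import *
im,P=cloud("scene","s3.png")
a=cv2.imread("pics/s3.png")[20:220,120:320]
cv2.imwrite("pics/c3.png",cv2.resize(a,None,fx=2.5,fy=2.5,interpolation=cv2.INTER_CUBIC))
E
```

```text
t: 10.28
eef_pos: [0.4835, -0.3195, 0.182]
tcp_rot: [-0.001, 0.996, 0.094, -0.001]
contact_force: [-0.8, 0.5, -5.0]
finger_gap: 0.0516
finger_force: 32.5
t 10.275 p [ 0.4835 -0.3195  0.182 ] az 10.79 holder xy mm [-166.1 -404.7] down -1.0 F [-0.8  0.5 -5. ] gap 0.0516 ff 32.5 j [-0.72  0.35 -0.07  1.15 -0.    2.23]
now-axes [ 136.3 -411.8    2.4] after-spin axes [400.7 166.1   2. ] spin -94.2
```

View pics/c3.png

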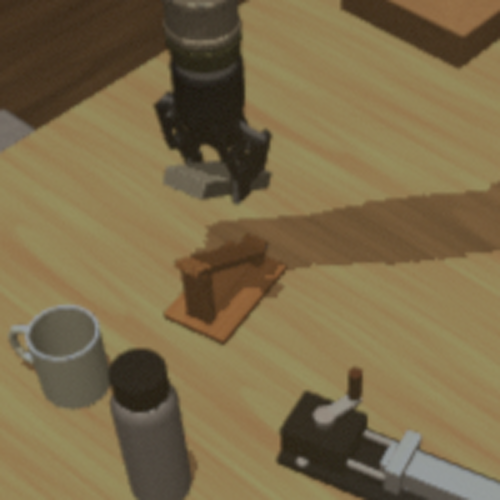

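The stone is held clear of the stand, at crop (215,180), with the stand empty. I carry it over the bed and then measure its tilt.

```bash

python3 -m inch '{"grip":[0.8,0.8,0.8,0.8,0.8,0.8,0.8,0.8,0.8,0.8,0.8,0.8,0.8,0.8,0.8,0.8,0.8,0.8,0.8,0.8],"offset":[[0,0,0],[0,0,0],[0,0,0],[0,0,0],[0,0,0],[0,0,0],[0,0,0],[0,0,0],[0,0,0],[30,12,0],[48,20,0],[48,20,0],[48,20,0],[48,20,0],[48,20,0],[48,20,0],[48,20,0],[34,14,0],[0,0,0],[0,0,0]],"spin":[-10.5,-10.5,-10.5,-10.5,-10.5,-10.5,-10.5,-10.5,-10.2,0,0,0,0,0,0,0,0,0,0,0]}' 30
python3 go.py 0 -4 120 105 h
cat > st.py <<'E'
from m import *
for n in("top","scene"):
    im,P=cloud(n,"st_%s.png"%n); H=(P[...,:2]-np.array([.5392,.1144]))@R2(np.deg2rad(15)); Z=P[...,2]
    hs=np.dstack([H,Z])
    import sys
    lo,hi=float(sys.argv[1]),float(sys.argv[2])
    for nm,a,b in(("neg end",-.085,-.03),("pos end",.03,.085)):
        m=(abs(H[...,0])<.04)&(H[...,1]>a)&(H[...,1]<b)&(Z>lo)&(Z<hi)&(np.ptp(im.astype(int),-1)<30)
        Q=hs[m]
        if len(Q)<20: print(n,nm,len(Q));continue
        print(n,nm,len(Q),"x",pct(Q[:,0]),"y",pct(Q[:,1]),"z",pct(Q[:,2]))
        top=[(round(float(y)*1000),np.round(np.percentile(Q[abs(Q[:,1]-y)<.005][:,2],90)*1000,1)) for y in np.arange(a+.01,b,.012) if (abs(Q[:,1]-y)<.005).sum()>4]; print(top)
E
python3 st.py .1 .26
```

```text
t: 12.82
eef_pos: [0.5401, 0.1092, 0.1819]
tcp_rot: [-0.001, 0.609, 0.793, -0.001]
contact_force: [0.5, -0.3, -3.6]
finger_gap: 0.0516
finger_force: 32.7
t 12.825 p [0.5401 0.1092 0.1819] az 105.02 holder xy mm [-0.5 -5.3] down -1.0 F [ 0.5 -0.3 -3.6] gap 0.0516 ff 32.7 j [ 0.05  0.3  -0.14  1.13 -0.    1.36]
now-axes [ 1.3  0.6 61.9] after-spin axes [ 1.3  0.5 61.9] spin 0.0
top neg end 389 x [-26.7  23.7] y [-76.3 -30.9] z [147.  181.5]
[(-75, np.float64(156.8)), (-63, np.float64(165.0)), (-51, np.float64(171.5)), (-39, np.float64(179.2))]
top pos end 0
scene neg end 324 x [-20.  28.] y [-76.5 -31.4] z [142.3 183. ]
[(-75, np.float64(159.8)), (-63, np.float64(166.8)), (-51, np.float64(174.0)), (-39, np.float64(180.6))]
scene pos end 254 x [-23.6  28.3] y [30.2 54.9] z [205.7 232.7]
[(40, np.float64(230.8)), (52, np.float64(229.5))]
```

Tilt while held is about 31°, low end at holder y about -77. I shift +8 mm along the bed so there is room at both jaws, then descend to near contact.

```bash

python3 -m inch '{"grip":[0.8,0.8,0.8,0.8,0.8,0.8],"offset":[[8,0,0],[0,0,30],[0,0,30],[0,0,18],[0,0,5],[0,0,0]],"spin":[0,0,0,0,0,0]}' 25
python3 go.py 0 3 90 105 h
python3 -m inch '{"grip":[0.8,0.8,0.8,0.8,0.8,0.8],"offset":[[0,0,3],[0,0,3],[0,0,3],[0,0,3],[0,0,3],[0,0,0]],"spin":[0,0,0,0,0,0]}' 20
python3 go.py 0 3 60 105 h
python3 st.py .05 .2
```

```text
t: 13.68
eef_pos: [0.5389, 0.1169, 0.1002]
tcp_rot: [0.0, 0.609, 0.793, 0.0]
contact_force: [0.2, 0.1, -4.2]
finger_gap: 0.0514
finger_force: 32.6
t 13.675 p [0.5389 0.1169 0.1002] az 104.96 holder xy mm [0.3 2.5] down -1.0 F [ 0.2  0.1 -4.2] gap 0.0514 ff 32.6 j [ 0.07  0.36 -0.27  0.94 -0.    1.38]
now-axes [ 0.5 -0.3 10.2] after-spin axes [ 0.5 -0.3 10.2] spin -0.0
t: 14.42
eef_pos: [0.5394, 0.1185, 0.0863]
tcp_rot: [0.0, 0.608, 0.794, 0.002]
contact_force: [-2.0, 4.7, 4.0]
finger_gap: 0.0515
finger_force: 32.9
t 14.425 p [0.5394 0.1185 0.0863] az 105.06 holder xy mm [1.2 3.9] down -1.0 F [-2.   4.7  4. ] gap 0.0515 ff 32.9 j [ 0.07  0.37 -0.29  0.91  0.    1.38]
now-axes [-1.  -1.3 26.3] after-spin axes [-0.9 -1.2 26.3] spin 0.1
top neg end 294 x [-24.8  27.2] y [-84.5 -30.5] z [54.7 85.4]
[(-63, np.float64(70.5)), (-51, np.float64(76.6)), (-39, np.float64(82.3))]
top pos end 0
scene neg end 284 x [-19.3  29.8] y [-73.  -30.4] z [52.9 86. ]
[(-75, np.float64(66.7)), (-63, np.float64(71.3)), (-51, np.float64(77.6)), (-39, np.float64(83.5))]
scene pos end 336 x [-20.6  29.1] y [30.2 84.5] z [ 57.5 133.7]
[(40, np.float64(124.2)), (52, np.float64(131.0)), (64, np.float64(130.9))]
```

```bash

python3 -m inch '{"grip":[0.8,0.8,0.8,0.8,0.8,0.8,0.8,0.8,0.8],"offset":[[0,0,2],[0,0,2],[0,0,2],[0,0,2],[0,0,2],[0,0,2],[0,0,2],[0,0,2],[0,0,0]],"spin":[0,0,0,0,0,0,0,0,0]}' 20
python3 go.py 0 3 60 105 h
python3 st.py .05 .2
```

```text
t: 15.65
eef_pos: [0.5392, 0.1171, 0.0689]
tcp_rot: [0.0, 0.609, 0.793, 0.0]
contact_force: [1.1, 4.4, 3.4]
finger_gap: 0.0512
finger_force: 31.5
t 15.65 p [0.5392 0.1171 0.0689] az 105.0 holder xy mm [0.7 2.6] down -1.0 F [1.1 4.4 3.4] gap 0.0512 ff 31.5 j [ 0.07  0.39 -0.31  0.87 -0.    1.38]
now-axes [ 0.4 -0.7  8.9] after-spin axes [ 0.4 -0.7  8.9] spin 0.0
top neg end 334 x [-25.4  26.6] y [-84.5 -30.5] z [ 53.5 190.1]
[(-75, np.float64(68.2)), (-63, np.float64(70.3)), (-51, np.float64(73.7)), (-39, np.float64(75.5))]
top pos end 0
scene neg end 298 x [-20.8  29.4] y [-77.7 -30.5] z [52.7 78.8]
[(-75, np.float64(67.6)), (-63, np.float64(71.0)), (-51, np.float64(73.7)), (-39, np.float64(76.8))]
scene pos end 355 x [-21.2  29.3] y [30.4 84.5] z [ 57.5 195.5]
[(40, np.float64(98.2)), (52, np.float64(97.5)), (64, np.float64(101.2))]
```

```bash

python3 -m inch '{"grip":[0.8,0.8,0.8,0.8,0.8,0.8,0.8,0.8],"offset":[[0,0,2],[0,0,2],[0,0,2],[0,0,2],[0,0,2],[0,0,2],[0,0,2],[0,0,0]],"spin":[0,0,0,0,0,0,0,0]}' 20
python3 go.py 0 3 50 105 h
python3 st.py .05 .2
```

```text
t: 16.75
eef_pos: [0.5384, 0.117, 0.0546]
tcp_rot: [-0.0, 0.609, 0.793, -0.0]
contact_force: [-0.9, 1.7, 0.8]
finger_gap: 0.0514
finger_force: 31.0
t 16.75 p [0.5384 0.117  0.0546] az 104.99 holder xy mm [-0.1  2.7] down -1.0 F [-0.9  1.7  0.8] gap 0.0514 ff 31.0 j [ 0.07  0.4  -0.33  0.84 -0.    1.38]
now-axes [0.3 0.1 4.6] after-spin axes [0.3 0.1 4.6] spin -0.0
top neg end 350 x [-26.3  25.3] y [-84.5 -30.4] z [ 51.6 189.1]
[(-75, np.float64(67.9)), (-63, np.float64(68.8)), (-51, np.float64(69.9)), (-39, np.float64(69.8))]
top pos end 0
scene neg end 253 x [-21.8  29. ] y [-77.6 -30.4] z [50.9 72.8]
[(-75, np.float64(68.1)), (-63, np.float64(68.3)), (-51, np.float64(68.6)), (-39, np.float64(69.5))]
scene pos end 315 x [-22.3  28.8] y [30.2 84.4] z [ 53.3 197.2]
[(40, np.float64(182.7)), (52, np.float64(73.4)), (64, np.float64(74.5)), (76, np.float64(65.8))]
```

```bash

python3 -m inch '{"grip":[0.8,0.8,0.8,0.8],"offset":[[0,0,2],[0,0,1.5],[0,0,1],[0,0,0]],"spin":[0,0,0,0]}' 20
python3 go.py 0 3 50 105 h
python3 st.py .05 .1
```

```text
t: 17.35
eef_pos: [0.5386, 0.1171, 0.0508]
tcp_rot: [-0.0, 0.609, 0.793, -0.0]
contact_force: [-3.2, 3.2, 4.5]
finger_gap: 0.0514
finger_force: 31.5
t 17.35 p [0.5386 0.1171 0.0508] az 104.99 holder xy mm [0.1 2.8] down -1.0 F [-3.2  3.2  4.5] gap 0.0514 ff 31.5 j [ 0.07  0.41 -0.33  0.83 -0.    1.38]
now-axes [ 0.2 -0.1  0.8] after-spin axes [ 0.2 -0.1  0.8] spin -0.0
top neg end 336 x [-26.2  25.5] y [-84.6 -30.4] z [51.3 70.3]
[(-75, np.float64(67.8)), (-63, np.float64(67.2)), (-51, np.float64(67.9)), (-39, np.float64(68.1))]
top pos end 0
scene neg end 254 x [-21.4  28.9] y [-78.5 -30.6] z [51.1 70.3]
[(-75, np.float64(68.0)), (-63, np.float64(67.2)), (-51, np.float64(67.6)), (-39, np.float64(67.5))]
scene pos end 279 x [-20.5  28.7] y [30.4 84.6] z [51.  69.1]
[(40, np.float64(68.2)), (52, np.float64(66.8)), (64, np.float64(67.7)), (76, np.float64(64.9))]
```

The stone is level at both ends (about 67 mm, noise included). I release and lift away.

```bash

python3 -m inch '{"grip":[-0.3,-0.6,-1,-1,-1],"offset":[[0,0,0],[0,0,0],[0,0,0],[0,0,0],[0,0,0]],"spin":[0,0,0,0,0]}' 20
python3 -m inch '{"grip":[-1,-1,-1,-1,-1],"offset":[[0,0,-30],[0,0,-40],[0,0,-50],[0,0,-50],[0,0,0]],"spin":[0,0,0,0,0]}' 20
python3 go.py 0 -190 150 105 h
python3 st.py .05 .1; python3 - <<'E'
import cv2,numpy as np
a=cv2.imread("pics/st_scene.png")[130:280,220:420];b=cv2.imread("pics/st_top.png")[150:300,120:320]
cv2.imwrite("pics/c4.png",cv2.resize(np.hstack([a,b]),None,fx=2,fy=2,interpolation=cv2.INTER_CUBIC))
E
```

```text
t: 18.08
eef_pos: [0.5388, 0.1171, 0.0504]
tcp_rot: [0.0, 0.609, 0.793, -0.0]
contact_force: [0.5, -0.5, 0.6]
finger_gap: 0.0852
finger_force: 0.0
t: 18.7
eef_pos: [0.5414, 0.1174, 0.2252]
tcp_rot: [0.003, 0.609, 0.793, 0.003]
contact_force: [-0.6, 0.1, -0.5]
finger_gap: 0.0851
finger_force: 0.0
t 18.7 p [0.5414 0.1174 0.2252] az 105.0 holder xy mm [2.9 2.3] down -1.0 F [-0.6  0.1 -0.5] gap 0.0851 ff 0.0 j [ 0.07  0.27 -0.07  1.22 -0.    1.38]
now-axes [-192.2   -3.6   75.5] after-spin axes [-192.3   -2.9   75.2] spin 0.0
top neg end 338 x [-26.4  25.4] y [-84.6 -30.4] z [53.  71.8]
[(-75, np.float64(68.4)), (-63, np.float64(68.5)), (-51, np.float64(68.6)), (-39, np.float64(68.5))]
top pos end 0
scene neg end 185 x [-21.4  28.5] y [-78.1 -30.7] z [50.5 69.8]
[(-75, np.float64(67.4)), (-63, np.float64(66.5)), (-51, np.float64(67.1)), (-39, np.float64(68.8))]
scene pos end 224 x [-20.  29.] y [30.5 84.8] z [50.9 69.3]
[(40, np.float64(67.6)), (52, np.float64(68.1)), (64, np.float64(67.6)), (76, np.float64(65.9))]
```

View pics/c4.png

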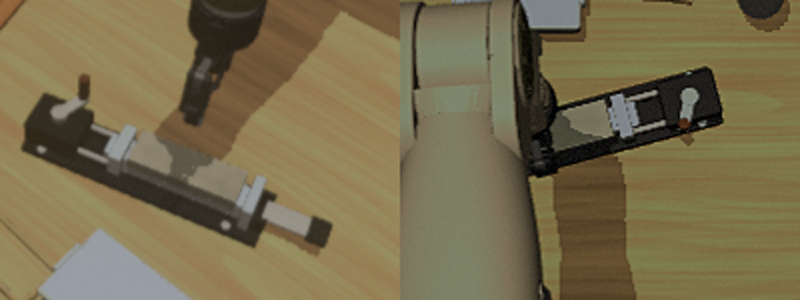

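The stone lies flat between the jaws and the lever is down (pad at crop (318,232)). The knob is still at about 0.49 rad, holder (-38,-170). Next I grip the knob.

```bash

python3 -m inch '{"grip":[-1,-1,-1,-1,-1,-1,-1],"offset":[[-58,-14,0],[-58,-14,0],[-56,-13,0],[0,0,50],[0,0,40],[0,0,0],[0,0,0]],"spin":[0,0,0,0,0,0,0]}' 20
python3 go.py -37.6 -170 92 105 h
```

```text
t: 19.68
eef_pos: [0.5437, -0.0595, 0.1308]
tcp_rot: [-0.0, 0.609, 0.793, -0.0]
contact_force: [0.6, -0.1, 1.1]
finger_gap: 0.0858
finger_force: 0.0
t 19.675 p [ 0.5437 -0.0595  0.1308] az 105.01 holder xy mm [ -40.6 -169.2] down -1.0 F [ 0.6 -0.1  1.1] gap 0.0858 ff 0.0 j [-0.26  0.32 -0.24  1.01 -0.    1.05]
now-axes [-0.8  3.1 38.8] after-spin axes [-0.8  3.  38.8] spin 0.0
```

```bash

python3 -m inch '{"grip":[-1,-1,-1,0,0.8,1,1,1],"offset":[[-1,3,20],[0,0,18],[0,0,0],[0,0,0],[0,0,0],[0,0,0],[0,0,0],[0,0,0]],"spin":[0,0,0,0,0,0,0,0]}' 40
python3 go.py -37.6 -170 92 105 h
python3 - <<'E'
import numpy as np
t=.486;p=42*np.array([np.sin(t),-np.cos(t)])
s=7.6/20
for i in range(20):
    t+=s;q=42*np.array([np.sin(t),-np.cos(t)]);print(i,round(t,2),np.round(q-p,1));p=q
E
```

```text
t: 20.68
eef_pos: [0.5461, -0.06, 0.093]
tcp_rot: [-0.0, 0.609, 0.793, -0.001]
contact_force: [-2.6, -1.0, 5.1]
finger_gap: 0.0149
finger_force: 38.9
t 20.675 p [ 0.5461 -0.06    0.093 ] az 104.98 holder xy mm [ -38.5 -170.3] down -1.0 F [-2.6 -1.   5.1] gap 0.0149 ff 38.9 j [-0.26  0.36 -0.29  0.92 -0.    1.05]
now-axes [0.3 0.9 1. ] after-spin axes [0.3 0.9 1. ] spin -0.0
0 0.87 [12.4  9.9]
1 1.25 [ 7.8 13.8]
2 1.63 [ 2.1 15.7]
3 2.01 [-3.9 15.4]
4 2.39 [-9.3 12.9]
5 2.77 [-13.4   8.5]
6 3.15 [-15.6   2.9]
7 3.53 [-15.6  -3.1]
8 3.91 [-13.3  -8.6]
9 4.29 [ -9.2 -12.9]
10 4.67 [ -3.7 -15.4]
11 5.05 [  2.3 -15.7]
12 5.43 [  7.9 -13.7]
13 5.81 [12.5 -9.8]
14 6.19 [15.2 -4.5]
15 6.57 [15.8  1.5]
16 6.95 [14.1  7.2]
17 7.33 [10.4 11.9]
18 7.71 [ 5.3 15. ]
19 8.09 [-0.7 15.9]
```

```bash

python3 -m inch '{"grip":[1,1,1,1,1,1,1,1],"offset":[[12.4,9.9,0],[7.8,13.8,0],[2.1,15.7,0],[-3.9,15.4,0],[-9.3,12.9,0],[-13.4,8.5,0],[-15.6,2.9,0],[0,0,0]],"spin":[0,0,0,0,0,0,0,0]}' 40
python3 go.py 42 -190 92 105 h
```

```text
t: 21.68
eef_pos: [0.6281, -0.0594, 0.093]
tcp_rot: [-0.0, 0.609, 0.793, -0.0]
contact_force: [-2.9, -0.4, 3.9]
finger_gap: 0.0149
finger_force: 39.2
t 21.675 p [ 0.6281 -0.0594  0.093 ] az 104.94 holder xy mm [  40.9 -190.8] down -1.0 F [-2.9 -0.4  3.9] gap 0.0149 ff 39.2 j [-0.22  0.5  -0.06  1.01 -0.    1.09]
now-axes [0.8 1.1 1. ] after-spin axes [0.8 1.1 1. ] spin -0.1
```

Tracks the circle well. I go on to about 7.3 rad.

```bash

python3 -m inch '{"grip":[1,1,1,1,1,1,1,1,1,1,1,1],"offset":[[-15.6,-3.1,0],[-13.3,-8.6,0],[-9.2,-12.9,0],[-3.7,-15.4,0],[2.3,-15.7,0],[7.9,-13.7,0],[12.5,-9.8,0],[15.2,-4.5,0],[15.8,1.5,0],[14.1,7.2,0],[10.4,11.9,0],[0,0,0]],"spin":[0,0,0,0,0,0,0,0,0,0,0,0]}' 40
python3 go.py -21.1 -153.6 92 105 h
```

```text
t: 23.18
eef_pos: [0.5578, -0.039, 0.093]
tcp_rot: [-0.0, 0.608, 0.794, 0.0]
contact_force: [-2.4, 3.2, 7.3]
finger_gap: 0.0146
finger_force: 40.2
t 23.175 p [ 0.5578 -0.039   0.093 ] az 105.06 holder xy mm [ -21.7 -153. ] down -1.0 F [-2.4  3.2  7.3] gap 0.0146 ff 40.2 j [-0.21  0.38 -0.26  0.93  0.    1.09]
now-axes [-0.6  0.6  1. ] after-spin axes [-0.6  0.6  1. ] spin 0.1
```

```bash

python3 -m inch '{"grip":[1,1,1,1],"offset":[[3.2,7.2,0],[2.1,7.8,0],[0.5,4,0],[0,0,0]],"spin":[0,0,0,0]}' 40; python3 go.py
python3 -m inch '{"grip":[1,1,1],"offset":[[0,4,0],[0,0,0],[0,0,0]],"spin":[0,0,0]}' 40; python3 go.py
```

```text
t: 23.68
eef_pos: [0.5742, -0.0291, 0.093]
tcp_rot: [-0.001, 0.609, 0.793, -0.0]
contact_force: [-3.8, -0.5, 5.6]
finger_gap: 0.0147
finger_force: 40.2
t 23.675 p [ 0.5742 -0.0291  0.093 ] az 105.01 holder xy mm [  -3.3 -147.7] down -1.0 F [-3.8 -0.5  5.6] gap 0.0147 ff 40.2 j [-0.19  0.41 -0.22  0.95  0.    1.12]
t: 24.05
eef_pos: [0.5778, -0.0281, 0.093]
tcp_rot: [-0.001, 0.609, 0.793, -0.0]
contact_force: [-5.3, 0.9, 5.9]
finger_gap: 0.0149
finger_force: 40.3
t 24.05 p [ 0.5778 -0.0281  0.093 ] az 105.0 holder xy mm [   0.4 -147.7] down -1.0 F [-5.3  0.9  5.9] gap 0.0149 ff 40.3 j [-0.19  0.41 -0.21  0.95  0.    1.12]
```

```bash
for i in 1 ; do
python3 -m inch '{"grip":[1,1],"offset":[[-0.2,3,0],[0,0,0]],"spin":[0,0]}' 40 | grep -E "eef|contact"
python3 -m inch '{"grip":[1,1],"offset":[[-0.5,3,0],[0,0,0]],"spin":[0,0]}' 40 | grep -E "eef|contact"
python3 -m inch '{"grip":[1,1],"offset":[[-0.7,3,0],[0,0,0]],"spin":[0,0]}' 40 | grep -E "eef|contact"; done; python3 go.py
```

```text
eef_pos: [0.5802, -0.0276, 0.0929]
contact_force: [-5.6, 0.9, 8.0]
eef_pos: [0.5828, -0.0273, 0.0929]
contact_force: [-6.7, 1.2, 9.0]
eef_pos: [0.5854, -0.0271, 0.0929]
contact_force: [-7.9, 0.7, 10.3]
t 24.8 p [ 0.5854 -0.0271  0.0929] az 105.0 holder xy mm [   8.  -148.6] down -1.0 F [-7.9  0.7 10.3] gap 0.015 ff 40.6 j [-0.18  0.43 -0.18  0.96 -0.    1.13]
```

```bash

python3 -m inch '{"grip":[1,1],"offset":[[-0.8,3,0],[0,0,0]],"spin":[0,0]}' 40 | grep -E "eef|contact"
python3 -m inch '{"grip":[1,1],"offset":[[-1,3,0],[0,0,0]],"spin":[0,0]}' 40 | grep -E "eef|contact"; python3 go.py
python3 - <<'E'
from m import *
im,P=cloud("scene","s5.png"); H=(P[...,:2]-np.array([.5392,.1144]))@R2(np.deg2rad(15)); Z=P[...,2]; sat=np.ptp(im.astype(int),-1)
m=(abs(H[...,0])<.035)&(H[...,1]>-.12)&(H[...,1]<.12)&(Z>.05)&(Z<.075)
for a in(-.02,0,.02):
    k=m&(abs(H[...,0]-a)<.004); o=np.argsort(H[k][:,1]); print([(int(y*1000),int(z*1000)) for y,z in zip(H[k][o,1],Z[k][o]) if y<-.05 or y>.05])
a=cv2.imread("pics/s5.png")[150:260,220:390]
cv2.imwrite("pics/c5.png",cv2.resize(a,None,fx=4.5,fy=4.5,interpolation=cv2.INTER_CUBIC))
E
```

```text
eef_pos: [0.588, -0.027, 0.0928]
contact_force: [-9.8, 0.7, 11.7]
eef_pos: [0.5907, -0.0272, 0.0928]
contact_force: [-11.4, 1.1, 12.2]
t 25.3 p [ 0.5907 -0.0272  0.0928] az 105.0 holder xy mm [  13.1 -150.1] down -1.0 F [-11.4   1.1  12.2] gap 0.015 ff 40.7 j [-0.18  0.44 -0.17  0.97 -0.    1.13]
[(-86, 54), (-84, 57), (-83, 57), (-81, 57), (-80, 58), (-79, 58), (-77, 59), (-76, 57), (-76, 59), (-75, 60), (-73, 60), (-72, 60), (-71, 59), (-70, 57), (-70, 59), (-69, 57), (-66, 66), (-65, 65), (-65, 66), (-64, 66), (-63, 66), (-61, 68), (-61, 64), (-59, 66), (-58, 66), (-57, 61), (-56, 62), (-55, 67), (-55, 63), (-51, 70), (-51, 65), (-51, 67), (-50, 64), (50, 64), (51, 65), (52, 62), (54, 68), (55, 67), (56, 66), (57, 66), (59, 68), (60, 68), (61, 65), (61, 67), (62, 67), (63, 68), (64, 67), (65, 65), (66, 64), (68, 67), (69, 65), (69, 66), (70, 64), (72, 63), (72, 66), (73, 63), (74, 64), (75, 66), (76, 65), (77, 66), (78, 64), (79, 68), (80, 66), (81, 67), (82, 56), (83, 56), (84, 58), (86, 59), (87, 64), (88, 64), (89, 59), (90, 60), (91, 61), (92, 60), (93, 59), (96, 59)]
[(-84, 5
[... 989 characters left out ...]
 (-69, 57), (-66, 67), (-66, 65), (-65, 62), (-64, 53), (-63, 65), (-62, 64), (-62, 63), (-60, 69), (-59, 67), (-59, 67), (-59, 63), (-58, 63), (-56, 64), (-56, 65), (-55, 67), (-54, 65), (-52, 66), (-51, 66), (-50, 66), (50, 63), (51, 65), (53, 68), (54, 64), (55, 67), (56, 65), (56, 65), (57, 67), (58, 66), (59, 65), (60, 66), (62, 66), (63, 64), (64, 65), (65, 66), (66, 68), (67, 64), (68, 65), (69, 64), (70, 65), (71, 63), (73, 66), (74, 67), (74, 69), (75, 66), (76, 66), (77, 64), (78, 62), (79, 67), (80, 64), (81, 66), (81, 62), (82, 61), (83, 59), (84, 62), (85, 63), (86, 61), (87, 62), (88, 61), (89, 62), (90, 57), (90, 59), (91, 62), (92, 59), (93, 64), (93, 61), (94, 61), (95, 60)]
```

View pics/c5.png

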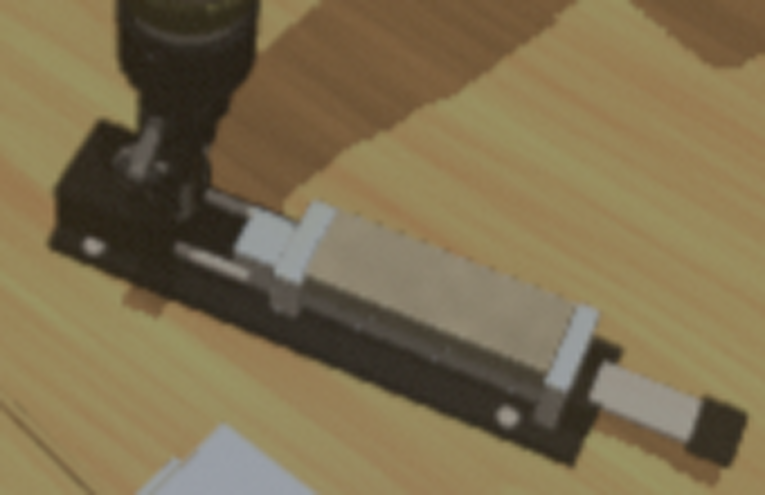

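The stone sits tight against both jaws in the crop: sliding jaw at (305,240), fixed jaw at (572,350), lever pad level at (720,425). The knob force rose from 5 to 11 N, so it is clamped. I release and clear.

```bash

python3 -m inch '{"grip":[0.5,0,-0.5,-1,-1,-1,-1,-1,-1],"offset":[[0,0,0],[0,0,0],[0,0,0],[0,0,0],[0,0,-30],[0,0,-50],[0,0,-50],[0,0,0],[0,0,0]],"spin":[0,0,0,0,0,0,0,0,0]}' 40
python3 - <<'E'
from m import *
im,P=cloud("top","t6.png"); holder(P)
im,P=cloud("scene","s6.png"); holder(P)
E
python3 go.py; python3 st.py .05 .1
```

```text
t: 26.48
eef_pos: [0.5941, -0.0273, 0.2222]
tcp_rot: [0.0, 0.609, 0.793, 0.0]
contact_force: [0.4, -1.0, -0.1]
finger_gap: 0.0852
finger_force: 0.0
all 6756 x [-58.5  55.4] y [-188.1  195.8] z 0.6864 rect [-0.8  7.3] [119.8 404.9] 0.44
base 356 x [-43.9  40.8] y [-191.1  148. ] z 0.0135 rect [ -0.7 -22.2] [ 84.6 343.4] 0.47
bed 0
fixjaw 284 x [-30.1  25.6] y [ 80.6 130. ] z 0.0623 rect [ -2.3 105.4] [50.4 59.3] 89.79
jaw 0
knob 4920 x [-58.6  56.2] y [-169.7  -52.8] z 0.69 rect [  -7.7 -109.9] [103.6 137.3] 71.09
crankarm 17 x [-13.3   6. ] y [-181.5 -157.5] z 0.0657 rect [  -3.7 -172.1] [27.5 16.8] 82.13
pad 177 x [-20.4  14.5] y [165.8 209.7] z 0.0352 rect [ -2.6 187.6] [37.6 44.4] 0.47
all 9709 x [-25.3  58.8] y [-187.5  189.9] z 0.3573 rect [2.  5.2] [115.8 409. ] 0.04
base 1104 x [-36.4  44.1] y [-190.2  143.8] z 0.0146 rect [  1.9 -25.2] [ 86.9 345.3] 0.19
bed 3
fixjaw 280 x [-28.   30.2] y [ 80.9 128. ] z 0.063 rect [  0.8 104.3] [61.6 48. ] 0.19
jaw 135 x [-28.7  30.6] y [-53.3 -31.4] z 0.0587 rect [  0.8 -43.3] [60.7 21.5] 3.76
knob 5465 x [-24.2  59.4] y [-170.3  -64. ] z 0
[... 181 characters left out ...]
 0.0363 rect [ -0.3 187.4] [38.6 44.3] 0.6
t 26.575 p [ 0.5932 -0.0272  0.2208] az 104.99 holder xy mm [  15.5 -150.8] down -1.0 F [-0.4 -0.5 -0.8] gap 0.0854 ff 0.0 j [-0.18  0.36  0.04  1.26 -0.    1.13]
top neg end 0
top pos end 393 x [-26.7  25.1] y [30.6 83.7] z [57.9 70.9]
[(40, np.float64(68.2)), (52, np.float64(67.5)), (64, np.float64(67.7)), (76, np.float64(68.4))]
scene neg end 240 x [-27.6  31. ] y [-83.9 -31.9] z [50.7 68.4]
[(-75, np.float64(60.7)), (-63, np.float64(67.4)), (-51, np.float64(65.7)), (-39, np.float64(66.9))]
scene pos end 202 x [-21.3  29.3] y [31.7 84.8] z [50.8 70.4]
[(40, np.float64(66.8)), (52, np.float64(67.5)), (64, np.float64(66.8)), (76, np.float64(68.2))]
```

```bash
python3 -c "
from cell import arm
print(arm.job_done())"
```

```text
the job is handed in; nothing more can be done
None
```

I handed the job in at about 26.6 s: the cameras show the lever down and the stone flat between both jaws. The crank turned until the knob force rose from 5 to 11 N and the arm is clear, but no verdict came back and I couldn't measure the jaw's force on the stone directly.

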